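# Turn the form block a quarter in the slide-jaw fixture

## Task

The wooden form block in the slide-jaw fixture is to be filed on its channelled face, which now lies hidden against the fixed jaw. Slide the jaw back by its knob, take the block out, turn it a quarter turn so that the channelled face looks towards the file rest, and seat it again, upright and fully down over the rail, without dropping it. Then close the jaw until the block is held snugly between both jaws, and leave the loose things around it where they are.

Things in the scene. Friction and masses are not known exactly. Their poses are not given: they have to be found in the camera images.
- fixture: Aluminium and dark steel clamping fixture, fixed to the table. Origin on the table top; x: direction in which the jaw opens, y: towards the file rest, z up. Base plate 197 x 112 mm (x -76 to +121, y -45 to +67); its top, the bed, is 12 mm above the table. A round-topped rail, 12 mm wide, 9 mm above the bed, runs along x at y = 0 between the jaws.
- fixed_jaw_face (a point): Middle of the fixed jaw's gripping face, at fixture x = -45 mm, y = 0, 25 mm above the table; the face looks along fixture +x. Jaw 50 mm wide, 26 mm thick, top 40 mm above the table.
- jaw (a joint): Sliding jaw, m: 0 to 0.050, grows as it opens (fixture +x). Gap between the jaw faces = 40 mm + this value: 0.010 when it touches the block's 50 mm thickness, 0.024 for its 64 mm width. Friction slide: about 4 N moves it and it stays where it is left. Jaw 50 mm wide, 22 mm thick, top 40 mm above the table.
- jaw_knob (a point): The jaw's round black knob, 26 mm in diameter, upright, from 42 to 80 mm above the table; this point is on its axis 63 mm above the table, 60 mm behind (fixture +x of) the jaw's gripping face, and moves with the jaw.
- file_rest (a point): Middle of the file rest, a round steel bar 10 mm thick and 86 mm long lying along fixture x at fixture y = +56 mm, its top 38 mm above the table, fixed on the base plate.
- form_block: Loose dark wooden block, about 0.2 kg, own x 50, y 64, z 70 mm; origin at centre of underside. Starts on the bed, axes along the fixture's, between the jaws by its 50 mm thickness. Two crossing slots under it, 16 mm wide, 11 mm deep, along own x and y, fit over the rail either way. Seated: underside 12, top 82 mm above the table, so it can be gripped above the jaws on any side.
- channel (a point): Centre of the block's channelled face, the own -x face (64 mm wide), 40 mm above its underside and 25 mm from its axis. The channel is a square groove 12 mm wide and 8 mm deep down the whole height in the middle of that face, seen as a notch in the top outline.
- sanding_block: Loose sanding block, dark grey on wood, 42 x 72 x 24 mm, lying to the right of the fixture. Bystander. Origin at the centre of its underside.
- sanding_stick: Loose sanding stick, 18 x 205 x 7 mm, lying to the left of the fixture. Bystander. Origin at the centre of its underside.
- needle_file: Loose needle file with black handle, 8 x 136 x 8 mm, lying to the right of the fixture. Bystander. Origin at the centre of its underside.
- flat_pliers: Loose pliers with black grips, 38 x 134 x 9 mm, lying behind the fixture. Bystander. Origin at the centre of its underside.
- tape_roll: Loose roll of tape, 98 mm across, 25 mm high, lying behind and left of the fixture. Bystander. Origin at the centre of its underside.
There are look-alikes about, which are no part of the job. What is shaped like the form_block but purple is not meant.

How it is judged:
By the outcome, as a careful person would: the job done as asked, in the order asked, and still so for the second after the job is handed in, with the robot touching nothing.
It also fails if it takes over 54 s, if anything falls off the work surface, if the arm or the gripper's body presses on something with over 40 N, if the wrist force passes 120 N, or if a joint passes its speed limit or range.

## Robot

A 7-joint arm with a two-finger parallel gripper is mounted at the origin on a cart in front of the work surface, level with it; the furniture and walls round the work are solid. World frame = base frame: x ahead of the robot, y to its left, z up, the work surface at z = 0. Lengths are in m, angles in rad, forces in N, time in s.
With the tool pointing down it reaches from about 0.4 to 0.875 m from the base axis. Payload 19.3 kg.
Tool frame: the origin (TCP) lies between the finger pads; the fingertips stand 17 mm ahead of it and the grasp point (between the pads) lies 2 mm behind it (bot.tips_ahead is the z of the fingertips in the tool frame, in m); z points along the fingers, y is the direction in which the jaws open and shut (so a half turn about z gives the same grasp; the last joint's range is limited). The gripper opens to 85 mm and grips with 20 to 120 N. Pads are 22 mm wide; open, the fingers measure 114 mm over their backs; the gripper's body (76 mm by 85 mm) begins 54 mm behind the grasp point. The pads swing forward as they close: fully open they stand 13 mm farther back than shut.
Start: joints at [-0.07, 0.521, -0.036, 1.599, 0.021, 1.021, -0.113], TCP at [0.625, -0, 0.248] pointing down, gripper open.
Joint ranges: [-2.91, 2.91], [-0.3, 2.13], [-1.5, 1.42], [0.17, 2.43], [-1.26, 4.41], [0.16, 1.93], [-2.52, 2.52]. Speed limits (rad/s): [1.89, 1.89, 2.39, 2.39, 3.01, 3.01, 3.01].

## Interface

Orientations are given as [roll, pitch, yaw] about the fixed x, y, z axes, in that order (R = Rz(yaw) Ry(pitch) Rx(roll)).
In Python, from workcell import telemetry, cams, job, bot gives the robot as it stands.
- The arm moves only by the tool arm_command, never from a script. Its argument "deltas" is a list of rows, each a list of 7 numbers: the opening, from -1 (shut) to 1 (fully open), so that 0 is half open, then the shift along the tool's x, y, z normalised to -1 to 1, where 1 is 150 mm, then the turn, a rotation vector about the tool's x, y, z normalised to -1 to 1, where 1 is 45 degrees. In form: [[hand, tx, ty, tz, rx, ry, rz], ...]. A call has 1 to 8 rows; each row is the pose to reach, as a shift and turn from the pose commanded when the call began, along the tool's axes at that moment; what a row does not reach only later rows make up. A row lasts 1/8 s, in which the tool goes at most 62.5 mm and 10.7 degrees, less where a joint would pass 70% of its speed; a pose out of reach is approached as far as the arm can. A call with a number of a shift or a turn outside -1 to 1 is refused whole. A call with a gripper value outside its range is refused whole. The fingers move at their own pace and stop on an object; "newtons" is the grip in N (left out, the last holds). Time passes only in rows, so rows that repeat a pose let the fingers close. It gives the time, the measured TCP pose, the force and the opening at its end, in the units of the state.
- telemetry.observe(): the state, without advancing time (a new reading comes with each control period).
- cams.grab_frame(name): name is "scene" or "side" or "wrist"; returns the picture (420x560x3 uint8, blue, green, red); there is no depth.
- cams.get_calibration(name): a dict with "fx", "fy", "cx", "cy" (pixels), "R" (3x3) and "t" (3): a world point X has camera coordinates R X + t. Camera axes: x right, y down, z forward; pixel columns grow to the right and rows downward; lengths in m; the calibration is good to about 2 mm. A picture is of the moment at which its call begins: read the wrist's pose just before it. get_calibration takes no time and is no camera call; for the wrist camera it gives the pose at the moment of the call.
- job.job_done(): hands the job in, once; it reports no verdict.
The state is a dict: "clock": time; "qpos": joint angles; "qd": joint speeds; "joint_efforts": joint torques, N m; "position": TCP position; "tool_rot": TCP orientation; "force": force on the tool from outside, world axes, zero at the start; "moment": the same for the moment, N m; "grip_width": finger opening in m.
Only numpy, scipy, OpenCV 4.12 (cv2) and the standard library are available. Lean on these libraries where they do the work, as an engineer would, in place of code of your own. Each camera call takes 0.05 s, during which the arm holds its last target.

## Working session

There is one attempt and no reset: what is moved stays moved. The work goes in short steps, Python scripts to look and compute and a tool call to move; the robot and the scene stay as the last step left them, time stands still between calls to the robot, and variables do not carry over. Pictures are saved under pics/ and viewed, and the job is handed in when it is done.

Besides the shell and the picture viewer there is one more tool, called after "Call:" as name([rows], argument=value, ...), one row to a line, values as JSON. arm_command: Moves the arm, as the interface text tells. Its arguments: {"type":"object","properties":{"deltas":{"type":"array","items":{"type":"array","items":{"type":"number"}}},"newtons":{"type":"number"}},"required":["deltas"]}

```bash
ls; mkdir -p pics
python3 - <<'E'
from workcell import telemetry, cams, job, bot
import cv2
print(telemetry.observe()); print(bot.tips_ahead)
for n in ("scene","side","wrist"):
    c=cams.get_calibration(n); print(n,c)
    cv2.imwrite(f"pics/{n}0.png",cams.grab_frame(n))
E
```

```text
pics
{'clock': 0.0, 'qpos': array([-0.07017367,  0.52200883, -0.03634411,  1.60002762,  0.02120986,
        1.0211043 , -0.11281276]), 'qd': array([ 8.05062812e-04,  1.78473254e-03,  1.44451667e-05,  1.15424027e-03,
       -4.98724515e-04,  2.88420392e-04,  5.90804913e-04]), 'joint_efforts': array([-4.24098413e-03, -9.27110124e+01,  1.97758444e+00, -3.69928443e+01,
        1.76317629e-02,  8.19846697e-03, -6.58496788e-05]), 'position': array([ 6.24667239e-01, -4.64449022e-05,  2.47721745e-01]), 'tool_rot': array([-3.14043298e+00,  8.41751049e-05,  1.57076732e+00]), 'force': array([-0.9268902 , -0.38590969,  0.13295959]), 'moment': array([ 0.00595659,  0.03231138, -0.02802645]), 'grip_width': 0.0854941821354673}
0.017
scene {'fx': 397.66612385310236, 'fy': 397.66612385310236, 'cx': 280.06818482550494, 'cy': 208.401627582472, 'R': array([[ 0.69171825, -0.72172987,  0.02513675],
       [-0.29571688, -0.31483207, -0.90190482],
       [ 0.6588455 ,  0.61643066, -0.43120279]]), 't': array([-0.36112035,  0.23978085,  0.53858758])}
side {'fx': 409.2639411614778, 'fy': 409.2639411614778, 'cx': 280.48771307045945, 'cy': 212.04328514988683, 'R': array([[-0.99609301,  0.08829723, -0.00152259],
       [ 0.05728515,  0.63292773, -0.77208866],
       [-0.0672096 , -0.76915934, -0.635513  ]]), 't': array([5.43618290e-01, 1.08971477e-03, 1.13803646e+00])}
wrist {'fx': 291.55933805980317, 'fy': 291.55933805980317, 'cx': 280.0643013538546, 'cy': 213.63684036733193, 'R': array([[ 9.99998701e-01,  8.21601693e-04, -1.38649281e-03],
       [ 1.21689124e-03, -9.48980634e-01,  3.15332010e-01],
       [-1.05667751e-03, -3.15333287e-01, -9.48980401e-01]]), 't': array([-0.62473396, -0.04012074,  0.37942647])}
```

View pics/scene0.png

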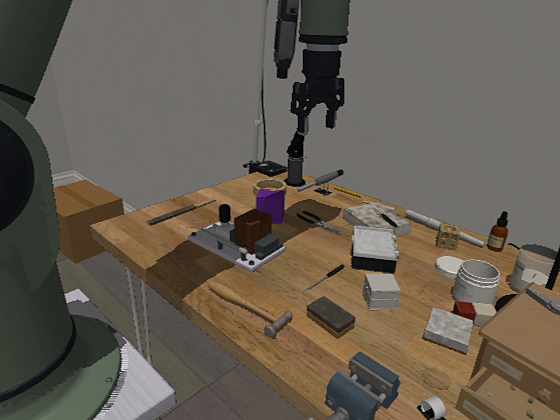

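View pics/side0.png

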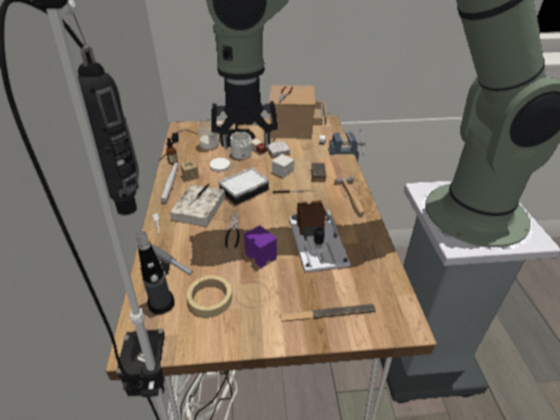

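View pics/wrist0.png

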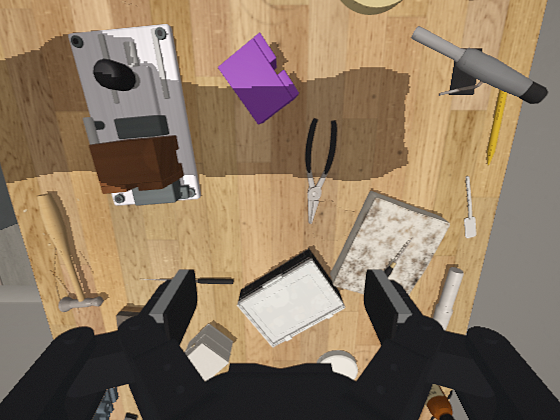

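Run:
```python
import cv2
a=cv2.imread('pics/wrist0.png')[10:220,40:240]; b=cv2.imread('pics/scene0.png')[190:280,180:300]; c=cv2.imread('pics/side0.png')[190:280,270:370]
cv2.imwrite('pics/z0.png',cv2.resize(a,(570,600),interpolation=cv2.INTER_CUBIC))
cv2.imwrite('pics/z1.png',cv2.resize(b,(720,540),interpolation=cv2.INTER_CUBIC))
cv2.imwrite('pics/z2.png',cv2.resize(c,(600,540),interpolation=cv2.INTER_CUBIC))
```

```text
(no output)
```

View pics/z0.png

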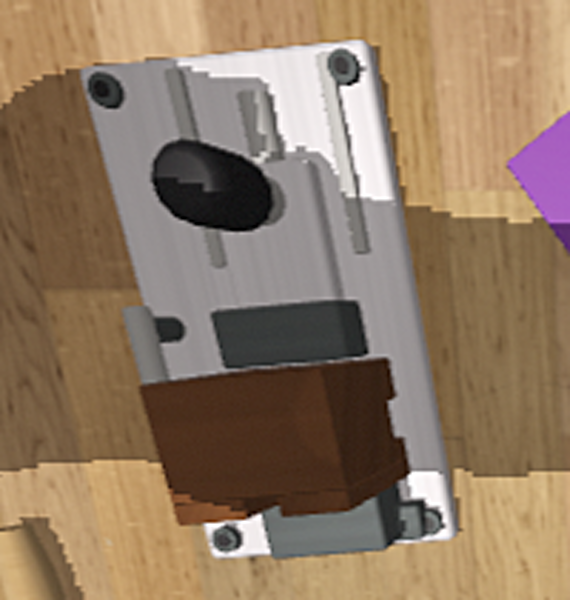

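View pics/z1.png

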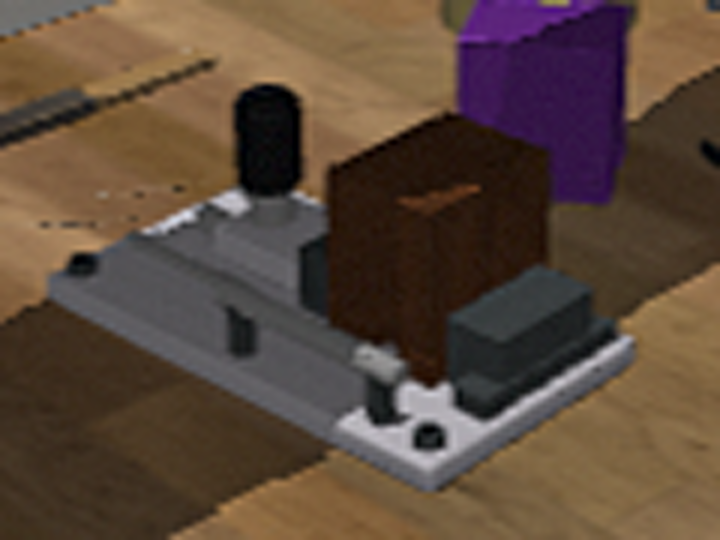

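View pics/z2.png

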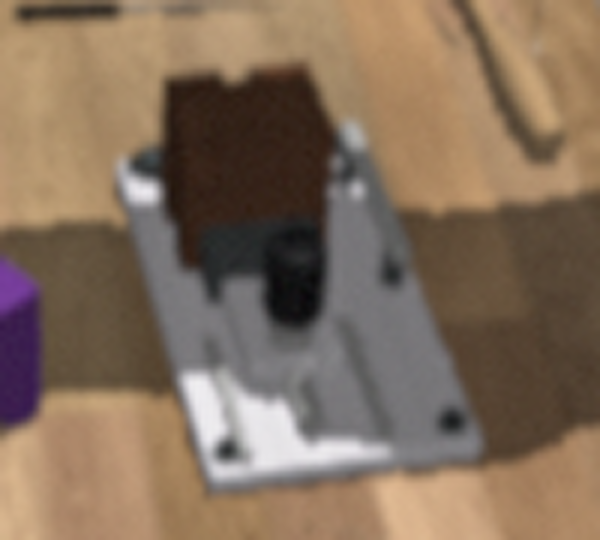

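```bash
cat > h.py <<'E'
import numpy as np, cv2
from workcell import telemetry, cams, job, bot
from scipy.spatial.transform import Rotation as Ro
def ray(c,p,z):
    d=np.array([(p[0]-c['cx'])/c['fx'],(p[1]-c['cy'])/c['fy'],1.]); R=np.array(c['R']);t=np.array(c['t'])
    o=-R.T@t; d=R.T@d
    return o+d*(z-o[2])/d[2]
def proj(c,X):
    x=np.array(c['R'])@X+np.array(c['t']); return np.array([c['fx']*x[0]/x[2]+c['cx'],c['fy']*x[1]/x[2]+c['cy']])
def wr(o,yaw,P): # fixture->world
    P=np.asarray(P,float);c,s=np.cos(yaw),np.sin(yaw)
    return np.array([o[0]+c*P[0]-s*P[1],o[1]+s*P[0]+c*P[1],P[2]])
def delta(pos,yaw,st=None):
    """rows' numbers for target TCP pos, tool down with tool-x heading yaw"""
    st=st or telemetry.observe()
    R=Ro.from_euler('xyz',st['tool_rot']); T=Ro.from_euler('xyz',[np.pi,0,yaw])
    d=R.inv().apply(np.asarray(pos)-st['position'])/0.15
    r=(R.inv()*T).as_rotvec()/(np.pi/4)
    return np.round(d,3),np.round(r,3)
E
python3 - <<'E'
from h import *
c=cams.get_calibration('wrist')
k=2.85
px=[(82,68),(378,42),(455,537),(213,555)]
F=[(121,67),(121,-45),(-76,-45),(-76,67)]
W=np.array([ray(c,(40+x/k,10+y/k),.012)[:2] for x,y in px]); F=np.array(F)/1000.
print(W.round(4))
# rigid fit
a=F-F.mean(0);b=W-W.mean(0)
th=np.arctan2((a[:,0]*b[:,1]-a[:,1]*b[:,0]).sum(),(a*b).sum())
R=np.array([[np.cos(th),-np.sin(th)],[np.sin(th),np.cos(th)]])
o=W.mean(0)-R@F.mean(0); print(o,th,np.degrees(th)); print((W-(F@R.T+o)).round(4))
for p in [(65,0,.08),(65,0,.042)]:
    pass
for f in [(.065,0,.08),(.065,0,.042),(-.045,.032,.082),(.005,.032,.082),(-.045,-.032,.082),(.005,-.032,.082)]:
    q=proj(c,wr(o,th,f)); print(f,wr(o,th,f).round(3),((q-[40,10])*k).round(0), proj(cams.get_calibration('scene'),wr(o,th,f)).round(0))
print(delta(wr(o,th,(.03,0,.25)),th))
E
```

```text
[[ 0.3964  0.1669]
 [ 0.5096  0.1755]
 [ 0.522  -0.0171]
 [ 0.4118 -0.0257]]
[0.47256656 0.05326229] 1.6438545916928922 94.18593023720392
[[-0.0005 -0.0021]
 [ 0.001  -0.0017]
 [-0.001   0.0021]
 [ 0.0005  0.0017]]
(0.065, 0, 0.08) [0.468 0.118 0.08 ] [193. 185.] [226. 205.]
(0.065, 0, 0.042) [0.468 0.118 0.042] [252. 199.] [226. 220.]
(-0.045, 0.032, 0.082) [0.444 0.006 0.082] [182. 526.] [252. 225.]
(0.005, 0.032, 0.082) [0.44  0.056 0.082] [143. 385.] [234. 217.]
(-0.045, -0.032, 0.082) [0.508 0.011 0.082] [357. 514.] [273. 214.]
(0.005, -0.032, 0.082) [0.504 0.061 0.082] [328. 371.] [255. 207.]
(array([ 0.555, -1.029, -0.013]), array([-0.001,  0.   , -0.093]))
```

Call:
arm_command([
  [1,0.2,-0.35,0,0,0,-0.03],
  [1,0.4,-0.7,0,0,0,-0.06],
  [1,0.555,-1.0,0,0,0,-0.093],
  [1,0.555,-1.0,0,0,0,-0.093],
  [1,0.555,-1.0,0,0,0,-0.093],
])

```text
clock: 0.78
position: [0.4755, 0.0831, 0.2485]
tool_rot: [3.141, 0.0, 1.644]
force: [0.2, -0.0, -0.2]
grip_width: 0.0855
```

Run:
```python
from h import *
st=telemetry.observe();print(st['clock'],st['position'],st['tool_rot'],st['qd'].round(3))
c=cams.get_calibration('wrist'); im=cams.grab_frame('wrist')
np.save('c1.npy',c,allow_pickle=True); cv2.imwrite('pics/w1.png',im)
o=[.4726,.0533];th=1.6439
for f in [(.065,0,.08),(-.045,.032,.082),(.005,.032,.082),(-.045,-.032,.082),(.005,-.032,.082),(.121,.067,.012),(.121,-.045,.012),(-.076,-.045,.012),(-.076,.067,.012)]:
    print(f,proj(c,wr(o,th,f)).round(1))
```

```text
0.775 [0.47549263 0.08306736 0.24849076] [3.14099627e+00 6.02216015e-05 1.64361511e+00] [ 0.011  0.019  0.007 -0.014 -0.001 -0.    -0.001]
(0.065, 0, 0.08) [274.6 165.7]
(-0.045, 0.032, 0.082) [246.4 264.7]
(0.005, 0.032, 0.082) [244.7 222.6]
(-0.045, -0.032, 0.082) [303.8 264.7]
(0.005, -0.032, 0.082) [305.  222.6]
(0.121, 0.067, 0.012) [217.7 108.2]
(0.121, -0.045, 0.012) [314.  108.2]
(-0.076, -0.045, 0.012) [308.7 260.4]
(-0.076, 0.067, 0.012) [227.3 260.3]
```

View pics/w1.png

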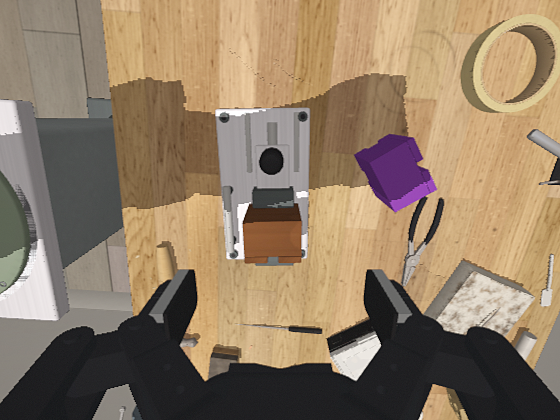

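Run:
```python
import cv2
a=cv2.imread('pics/w1.png')[95:275,200:330]
cv2.imwrite('pics/z3.png',cv2.resize(a,None,fx=3.3,fy=3.3,interpolation=cv2.INTER_CUBIC))
```

```text
(no output)
```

View pics/z3.png

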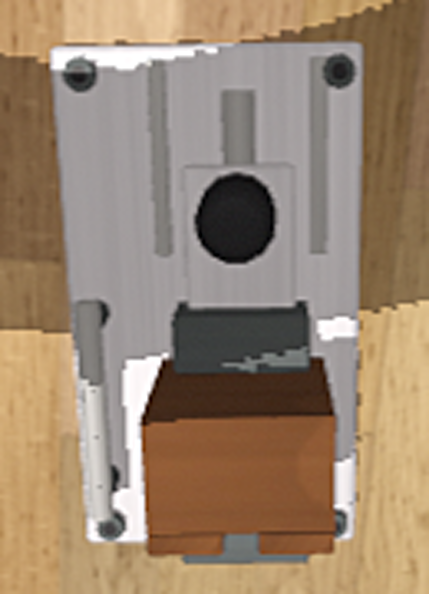

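Run:
```python
from h import *
from scipy.optimize import least_squares
c=np.load('c1.npy',allow_pickle=True).item()
k=3.3
P=[(.121,.067,.012),(.121,-.045,.012),(-.076,-.045,.012),(-.076,.067,.012),(-.045,.032,.082),(-.045,-.032,.082),(.005,.032,.082),(.005,-.032,.082)]
m=np.array([(52,45),(363,43),(353,540),(88,543),(148,552),(333,552),(142,422),(335,415)])/k+[200,95]
f=lambda q:(np.array([proj(c,wr(q[:2],q[2],p)) for p in P])-m).ravel()
r=least_squares(f,[.4726,.0533,1.6439]);print(r.x,r.fun.reshape(-1,2).round(1))
print(proj(c,wr(r.x[:2],r.x[2],(.065,0,.078))))
o=r.x
for h in (.08,):
    print(delta(wr(o,o[2],(.065,0,.12)),o[2]), delta(wr(o,o[2],(.065,0,.064)),o[2]))
```

```text
[0.46993624 0.05436824 1.65366054] [[-1.3 -1. ]
 [ 0.8 -1.3]
 [ 0.4  0.6]
 [-0.7  0.4]
 [-0.4  1.7]
 [ 1.   1.2]
 [-0.9 -1.1]
 [ 1.   0.5]]
[271.39638022 164.1373224 ]
(array([ 0.247, -0.057,  0.855]), array([ 0.   ,  0.   , -0.014])) (array([ 0.247, -0.057,  1.229]), array([ 0.   ,  0.   , -0.014]))
```

Call:
arm_command([
  [0.4,0.1,-0.03,0.3,0,0,-0.014],
  [0.4,0.247,-0.057,0.6,0,0,-0.014],
  [0.4,0.247,-0.057,0.8,0,0,-0.014],
  [0.4,0.247,-0.057,0.8,0,0,-0.014],
  [0.4,0.247,-0.057,0.8,0,0,-0.014],
])

```text
clock: 1.45
position: [0.4647, 0.1192, 0.1291]
tool_rot: [3.141, 0.0, 1.654]
force: [0.5, -0.2, -0.8]
grip_width: 0.0594
```

Run:
```python
from h import *
st=telemetry.observe();print(st['clock'],st['position'],st['tool_rot'])
c=cams.get_calibration('wrist'); im=cams.grab_frame('wrist')
cv2.imwrite('pics/w2.png',im)
o=np.array([.46994,.05437,1.65366])
print(proj(c,wr(o,o[2],(.065,0,.08))),delta(wr(o,o[2],(.065,0,.064)),o[2]))
```

```text
1.45 [0.4646526  0.11917732 0.12909172] [3.14083382e+00 1.46372688e-05 1.65364266e+00]
[279.24490095 249.41616419] (array([-0.001, -0.002,  0.436]), array([ 0.002, -0.   ,  0.   ]))
```

View pics/w2.png

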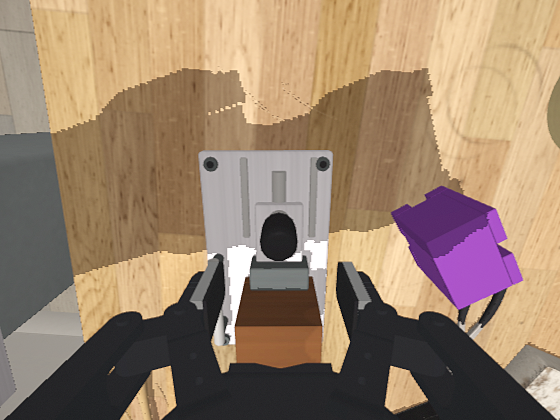

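Call:
arm_command([
  [0.3,0,0,0.25,0,0,0],
  [0.3,0,0,0.43,0,0,0],
  [0.3,0,0,0.43,0,0,0],
  [-0.6,0,0,0.43,0,0,0],
  [-0.6,0,0,0.43,0,0,0],
  [-0.6,0,0,0.43,0,0,0],
  [-0.6,0,0,0.43,0,0,0],
], newtons=40)

```text
clock: 2.38
position: [0.4636, 0.1196, 0.0653]
tool_rot: [3.141, -0.0, 1.655]
force: [-8.3, -1.1, 19.1]
grip_width: 0.0247
```

Call:
arm_command([
  [-0.6,0.06,0,0,0,0,0],
  [-0.6,0.12,0,0,0,0,0],
  [-0.6,0.18,0,0,0,0,0],
  [-0.6,0.25,0,0,0,0,0],
  [-0.6,0.25,0,0,0,0,0],
  [-0.6,0.25,0,0,0,0,0],
])

```text
clock: 3.12
position: [0.4604, 0.1577, 0.0654]
tool_rot: [3.141, -0.001, 1.655]
force: [-8.7, 3.5, 16.8]
grip_width: 0.0246
```

Run:
```python
from h import *
st=telemetry.observe();print(st['clock'],st['position'],st['force'],st['grip_width'])
cv2.imwrite('pics/w3.png',np.hstack([cams.grab_frame('wrist')[100:420,140:440],cv2.resize(cams.grab_frame('side')[180:290,260:370],(320,320),interpolation=cv2.INTER_CUBIC)]))
```

```text
3.125 [0.46038041 0.15771656 0.06536554] [-8.70263858  3.46465703 16.77459127] 0.024618182124248073
```

View pics/w3.png

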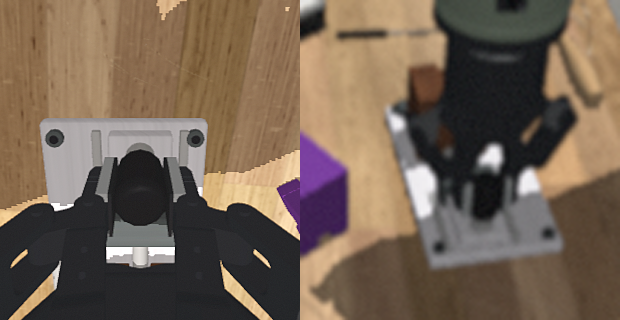

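Call:
arm_command([
  [0.3,0.25,0,0,0,0,0],
  [0.3,0.25,0,0,0,0,0],
  [0.3,0.25,0,0,0,0,0],
  [0.3,0.25,0,-0.3,0,0,0],
  [1,0.25,0,-0.6,0,0,0],
  [1,0.0,0,-0.7,0,0,0],
  [1,0.0,0,-0.7,0,0,0],
  [1,0.0,0,-0.7,0,0,0],
])

```text
clock: 4.22
position: [0.4607, 0.1565, 0.1689]
tool_rot: [3.141, -0.0, 1.654]
force: [0.1, -0.0, -0.2]
grip_width: 0.0856
```

Run:
```python
from h import *
st=telemetry.observe();print(st['clock'],st['position'],st['tool_rot'],st['force'],st['grip_width'])
o=np.array([.4690,.0544,1.6537])
print(delta(wr(o,o[2],(-.02,0,.165)),o[2]),delta(wr(o,o[2],(-.02,0,.066)),o[2]))
```

```text
4.225 [0.4606796  0.15648858 0.16890502] [ 3.14139419e+00 -5.54162527e-05  1.65365291e+00] [ 0.08669075 -0.01624132 -0.22609896] 0.08555756582393818
(array([-0.816, -0.001,  0.026]), array([ 0., -0., -0.])) (array([-0.816, -0.001,  0.686]), array([ 0., -0., -0.]))
```

Call:
arm_command([
  [1,-0.3,0,0,0,0,0],
  [1,-0.6,0,0,0,0,0],
  [1,-0.816,0,0.03,0,0,0],
  [1,-0.816,0,0.03,0,0,0],
  [1,-0.816,0,0.03,0,0,0],
])

```text
clock: 4.85
position: [0.4708, 0.0359, 0.164]
tool_rot: [-3.141, -0.0, 1.656]
force: [0.0, 1.0, 0.5]
grip_width: 0.0853
```

Run:
```python
from h import *
st=telemetry.observe();print(st['clock'],st['position'],st['force'])
c=cams.get_calibration('wrist')
cv2.imwrite('pics/w4.png',cams.grab_frame('wrist'))
cv2.imwrite('pics/s4.png',cv2.resize(cams.grab_frame('scene')[170:280,170:310],None,fx=5,fy=5,interpolation=cv2.INTER_CUBIC))
o=np.array([.4690,.0544,1.6537])
for f in [(.005,.032,.082),(.005,-.032,.082),(.103,0,.08),(.121,.067,.012),(.121,-.045,.012)]: print(f,proj(c,wr(o,o[2],f)).round(1))
```

```text
4.85 [0.47077962 0.03591829 0.16400947] [0.04488497 0.97960927 0.48521525]
(0.005, 0.032, 0.082) [235.7 200.7]
(0.005, -0.032, 0.082) [322.9 200.9]
(0.103, 0, 0.08) [279.6  51.3]
(0.121, 0.067, 0.012) [199.8  44.2]
(0.121, -0.045, 0.012) [333.7  44.6]
```

View pics/w4.png

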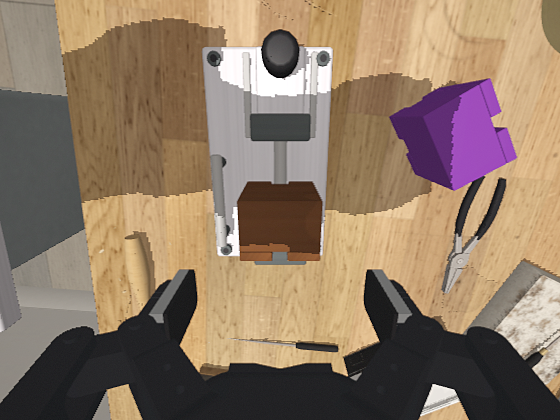

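View pics/s4.png

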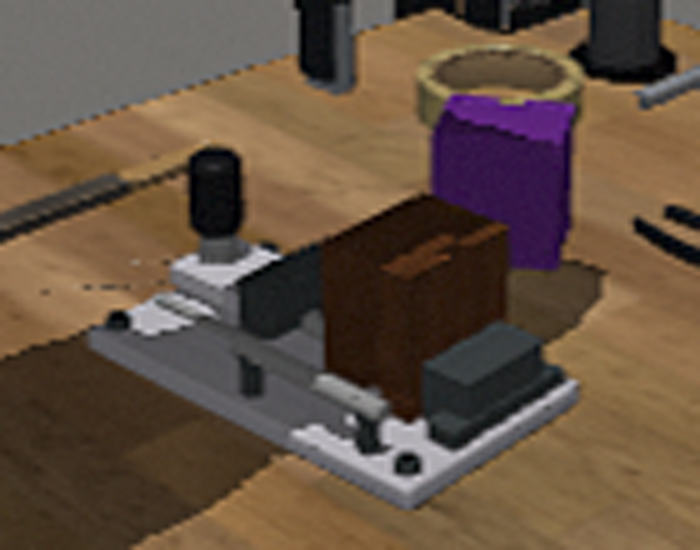

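Call:
arm_command([
  [1,0,0,0.25,0,0,0],
  [1,0,0,0.5,0,0,0],
  [1,0,0,0.65,0,0,0],
  [1,0,0,0.65,0,0,0],
  [0.2,0,0,0.65,0,0,0],
  [0.2,0,0,0.65,0,0,0],
  [0.2,0,0,0.65,0,0,0],
  [0.2,0,0,0.65,0,0,0],
], newtons=45)

```text
clock: 5.95
position: [0.4714, 0.0353, 0.068]
tool_rot: [3.14, -0.0, 1.655]
force: [-2.8, 1.5, 8.6]
grip_width: 0.0634
```

Call:
arm_command([
  [0.2,0.02,0,0,0,0,0],
  [0.2,0.03,0,-0.05,0,0,0],
  [0.2,0.03,0,-0.15,0,0,0],
  [0.2,0.03,0,-0.3,0,0,0],
  [0.2,0.03,0,-0.45,0,0,0],
  [0.2,0.03,0,-0.45,0,0,0],
])

```text
clock: 6.7
position: [0.4714, 0.0395, 0.1364]
tool_rot: [3.138, -0.0, 1.655]
force: [-0.5, -0.6, -2.3]
grip_width: 0.0633
```

Run:
```python
from h import *
st=telemetry.observe();print(st['clock'],st['position'],st['tool_rot'],st['force'],st['grip_width'],st['qpos'])
cv2.imwrite('pics/w5.png',cams.grab_frame('wrist'))
cv2.imwrite('pics/s5.png',cv2.resize(cams.grab_frame('scene')[150:280,170:310],None,fx=4.5,fy=4.5,interpolation=cv2.INTER_CUBIC))
```

```text
6.7 [0.47144549 0.03954472 0.136387  ] [ 3.13806524e+00 -3.64603726e-04  1.65462574e+00] [-0.5257982  -0.64833009 -2.3441896 ] 0.06334296943282104 [-0.15731258  0.45519131 -0.06638901  2.09006488  0.05230237  0.59429525
 -0.17637336]
```

View pics/w5.png

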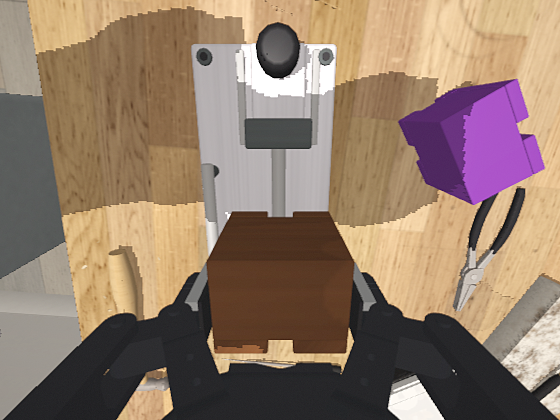

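View pics/s5.png

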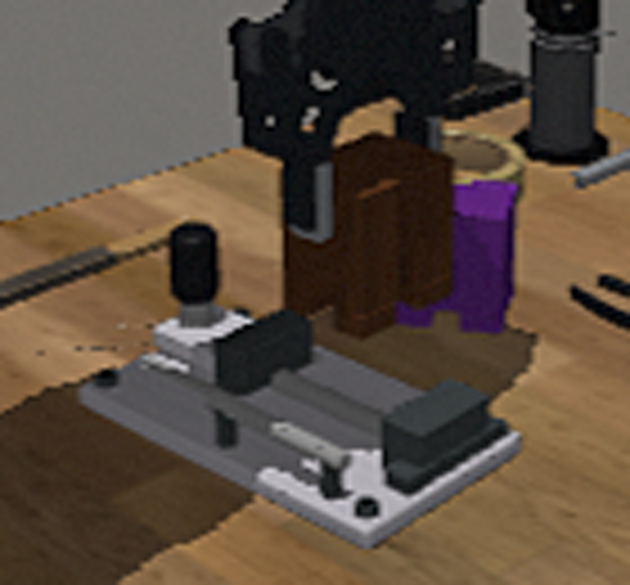

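Run:
```python
import cv2
a=cv2.imread('pics/w5.png')[200:365,195:365]
cv2.imwrite('pics/z5.png',cv2.resize(a,None,fx=3.5,fy=3.5,interpolation=cv2.INTER_CUBIC))
```

```text
(no output)
```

View pics/z5.png

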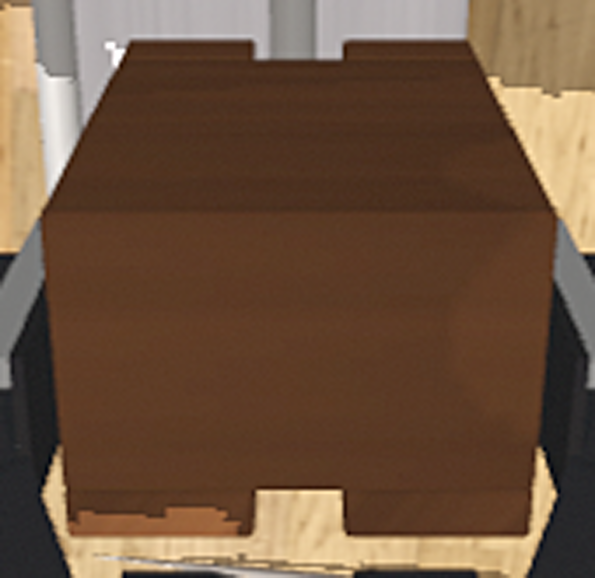

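Run:
```python
from h import *
c=cams.get_calibration('wrist'); st=telemetry.observe()
R=Ro.from_euler('xyz',st['tool_rot'])
for z in (.148,.1504,.153):
  L=[]
  for p in [(280.1,260.6),(280.1,352.9),(280.1,339.7),(208,260.6),(353.5,260.6)]:
    L.append(R.inv().apply(ray(c,p,z)-st['position'])[:2]*1000)
  L=np.array(L);print(z,L.round(1).tolist(),(L[0]+L[1])/2,L[0]-L[1])
o=np.array([.4690,.0544,1.6537]);c_,s=np.cos(o[2]),np.sin(o[2])
for p in ([.4714,.0353],st['position']):
  d=np.array(p[:2])-o[:2];print('fixture xy',c_*d[0]+s*d[1],-s*d[0]+c_*d[1])
```

```text
0.148 [[24.4, 0.4], [-24.4, 0.5], [-16.7, 0.5], [24.4, -30.0], [24.4, 31.5]] [-0.01182701  0.46914129] [ 4.88364881e+01 -4.07787638e-02]
0.1504 [[25.7, 0.4], [-22.1, 0.5], [-14.6, 0.5], [25.6, -29.4], [25.7, 30.8]] [1.7684049 0.4683008] [ 4.77772647e+01 -3.98943059e-02]
0.153 [[27.0, 0.4], [-19.6, 0.5], [-12.2, 0.5], [27.0, -28.6], [27.0, 30.1]] [3.69698947 0.46739026] [ 4.66297728e+01 -3.89361432e-02]
fixture xy -0.019233141228123727 -0.0008101101771038519
fixture xy -0.015027341305207342 -0.0002726775442969691
```

Call:
arm_command([
  [0.2,0,0,0.2,0,0,0],
  [0.2,0,0,0.35,0,0,0],
  [0.2,0,0,0.4,0,0,0],
  [0.2,0,0,0.43,0,0,0],
  [0.2,0,0,0.45,0,0,0],
  [0.2,0,0,0.45,0,0,0],
])

```text
clock: 7.55
position: [0.4706, 0.0394, 0.0679]
tool_rot: [3.141, 0.0, 1.655]
force: [-6.6, -0.8, 18.5]
grip_width: 0.0634
```

Call:
arm_command([
  [0.6,0,0,0,0,0,0],
  [1,0,0,0,0,0,0],
  [1,0,0,0,0,0,0],
  [1,0,0,-0.15,0,0,0],
  [1,0,0,-0.4,0,0,0],
  [1,0,0,-0.55,0,0,-0.1],
  [1,0,0,-0.55,0,0,-0.3],
])

```text
clock: 8.43
position: [0.4713, 0.0396, 0.1509]
tool_rot: [3.139, 0.001, 1.894]
force: [0.8, 0.3, -0.4]
grip_width: 0.0854
```

Run:
```python
from h import *
st=telemetry.observe();print(st['clock'],st['position'],st['tool_rot'],st['force'],st['grip_width'])
cv2.imwrite('pics/w6.png',cams.grab_frame('wrist'))
cv2.imwrite('pics/s6.png',cv2.resize(cams.grab_frame('scene')[170:280,170:310],None,fx=4.5,fy=4.5,interpolation=cv2.INTER_CUBIC))
```

```text
8.425 [0.47131882 0.03959264 0.15094733] [3.13878794e+00 7.47689949e-04 1.89429840e+00] [ 0.75529835  0.29894099 -0.41557148] 0.08538118918160612
```

View pics/w6.png

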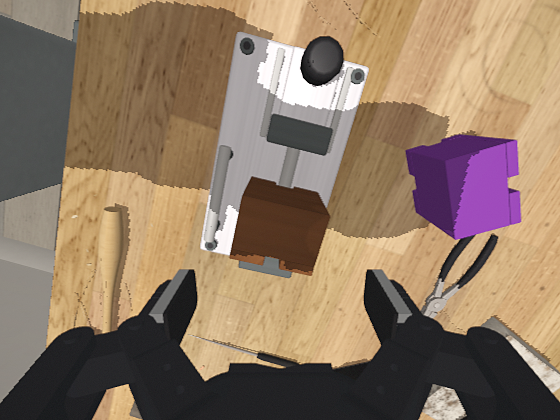

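View pics/s6.png

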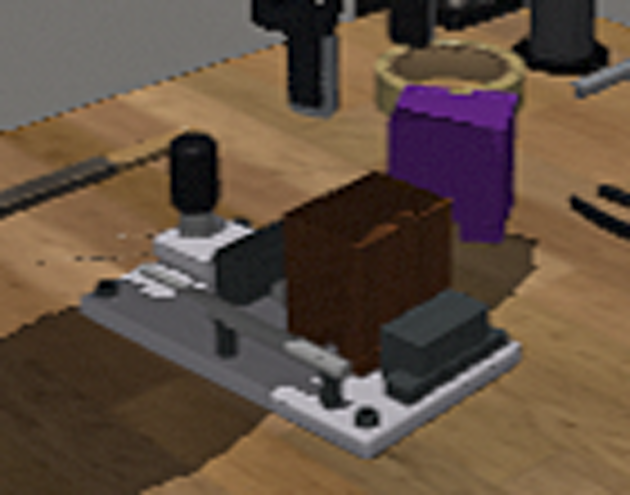

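Call:
arm_command([
  [1,0,0,0,0,0,-0.23],
  [1,0,0,0,0,0,-0.46],
  [1,0,0,0,0,0,-0.69],
  [1,0,0,0,0,0,-0.9],
  [1,0,0,0,0,0,-0.9],
])

```text
clock: 9.15
position: [0.4703, 0.0392, 0.1489]
tool_rot: [-3.141, -0.001, 2.593]
force: [0.4, 0.3, 0.3]
grip_width: 0.0852
```

Run:
```python
from h import *
st=telemetry.observe();print(st['clock'],st['position'],st['tool_rot'],st['qpos'])
print(delta([.4711,.0394,.15],3.2245))
```

```text
9.15 [0.47032412 0.03924509 0.1489348 ] [-3.14138462e+00 -8.79425288e-04  2.59290131e+00] [ 0.04168     0.44629826 -0.31946199  2.07084774  0.22295699  0.6571838
  0.59608891]
(array([-0.004,  0.004, -0.007]), array([ 0.   , -0.001, -0.804]))
```

Call:
arm_command([
  [1,0,0,0,0,0,-0.23],
  [1,0,0,0,0,0,-0.46],
  [1,0,0,0,0,0,-0.69],
  [1,-0.004,0.004,0,0,0,-0.804],
  [1,-0.004,0.004,0,0,0,-0.804],
  [1,-0.004,0.004,0,0,0,-0.804],
])

```text
clock: 9.9
position: [0.4712, 0.0396, 0.1492]
tool_rot: [-3.142, -0.0, -3.059]
force: [-0.8, 0.6, 0.6]
grip_width: 0.0856
```

Run:
```python
from h import *
st=telemetry.observe();print(st['clock'],st['position'],st['tool_rot'],st['qpos'])
cv2.imwrite('pics/w7.png',cams.grab_frame('wrist'))
print(delta([.4711,.0394,.066],3.2245))
```

```text
9.9 [0.47122118 0.03964454 0.14916668] [-3.14157217e+00 -3.64394880e-04 -3.05943861e+00] [ 0.16573912  0.46716967 -0.48131977  2.06256789  0.33496782  0.68682052
  1.11933545]
(array([ 0.001, -0.002,  0.555]), array([-0.   , -0.   ,  0.001]))
```

View pics/w7.png

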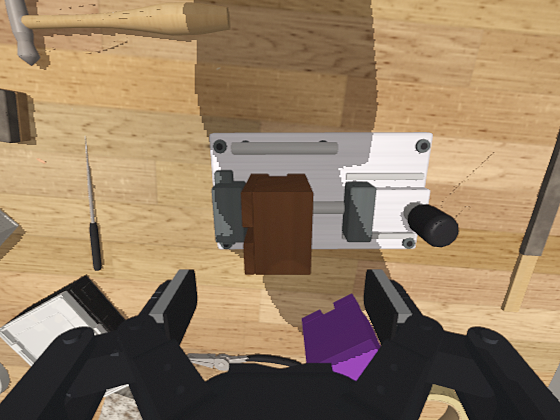

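Call:
arm_command([
  [1,0,0,0.25,0,0,0],
  [1,0,0,0.45,0,0,0],
  [1,0,0,0.55,0,0,0],
  [1,0,0,0.55,0,0,0],
  [0.0,0,0,0.55,0,0,0],
  [0.0,0,0,0.55,0,0,0],
  [0.0,0,0,0.55,0,0,0],
  [0.0,0,0,0.55,0,0,0],
], newtons=45)

```text
clock: 10.95
position: [0.4718, 0.0395, 0.0678]
tool_rot: [-3.141, 0.001, -3.055]
force: [-1.4, -1.2, 11.6]
grip_width: 0.0494
```

Call:
arm_command([
  [0,0,0,0,0,0,0],
  [0,0,0,-0.1,0,0,0],
  [0,0,0,-0.25,0,0,0],
  [0,0,0,-0.4,0,0,0],
  [0,0,0,-0.5,0,0,0],
  [0,0,0,-0.5,0,0,0],
])

```text
clock: 11.7
position: [0.4718, 0.0395, 0.1429]
tool_rot: [-3.141, 0.002, -3.055]
force: [0.8, -0.2, -2.0]
grip_width: 0.0489
```

Run:
```python
from h import *
st=telemetry.observe();print(st['clock'],st['position'],st['tool_rot'],st['force'],st['grip_width'])
cv2.imwrite('pics/w8.png',cams.grab_frame('wrist'))
```

```text
11.7 [0.47184271 0.03947961 0.14289008] [-3.14141509e+00  1.98622503e-03 -3.05503482e+00] [ 0.79985037 -0.19346855 -2.03046838] 0.048948510956118144
```

View pics/w8.png

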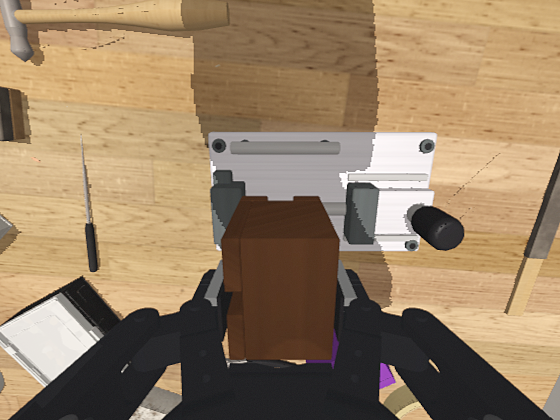

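Call:
arm_command([
  [0,0,0,0,0,0,0.2],
  [0,0,0,0,0,0,0.4],
  [0,0,0,0,0,0,0.6],
  [0,0,0,0,0,0,0.8],
  [0,0,0,0,0,0,1.0],
  [0,0,0,0,0,0,1.0],
])

```text
clock: 12.5
position: [0.4709, 0.0397, 0.1411]
tool_rot: [-3.14, -0.001, 2.445]
force: [0.1, -0.5, -1.7]
grip_width: 0.0492
```

Run:
```python
from h import *
st=telemetry.observe();print(st['clock'],st['position'],st['tool_rot'],st['grip_width'])
print(delta([.4697,.0495,.143],1.6565))
```

```text
12.5 [0.47093626 0.03974111 0.14110838] [-3.14042045e+00 -5.71136155e-04  2.44452593e+00] 0.049205062718507886
(array([ 0.048,  0.045, -0.013]), array([-0.002, -0.   ,  1.003]))
```

Call:
arm_command([
  [0,0.01,0.01,0,0,0,0.2],
  [0,0.03,0.02,0,0,0,0.4],
  [0,0.048,0.045,0,0,0,0.6],
  [0,0.048,0.045,0,0,0,0.8],
  [0,0.048,0.045,0,0,0,1.0],
  [0,0.048,0.045,0,0,0,1.0],
  [0,0.048,0.045,0,0,0,1.0],
])

```text
clock: 13.38
position: [0.47, 0.0495, 0.1416]
tool_rot: [-3.141, 0.0, 1.664]
force: [0.7, -0.2, -1.9]
grip_width: 0.0491
```

Run:
```python
from h import *
st=telemetry.observe();print(st['clock'],st['position'],st['tool_rot'],st['force'],st['grip_width'])
print(delta([.4697,.0495,.10],1.6565))
cv2.imwrite('pics/w9.png',cams.grab_frame('wrist'))
cv2.imwrite('pics/s9.png',cv2.resize(cams.grab_frame('scene')[150:280,170:310],None,fx=4.5,fy=4.5,interpolation=cv2.INTER_CUBIC))
```

```text
13.375 [0.47003638 0.04948866 0.14155986] [-3.14114907e+00  8.05822961e-05  1.66355694e+00] [ 0.69447158 -0.18890165 -1.87701966] 0.04907701226651056
(array([ 0.   , -0.002,  0.277]), array([-0.001,  0.   ,  0.009]))
```

View pics/w9.png

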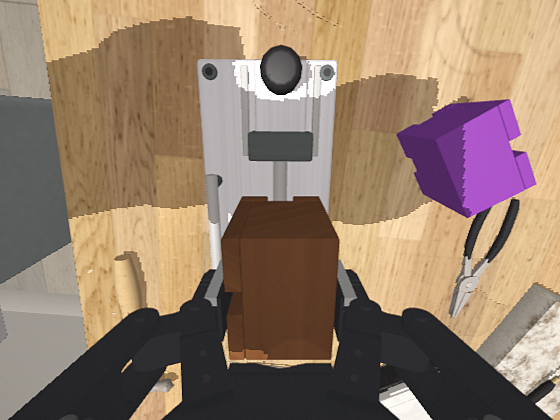

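View pics/s9.png

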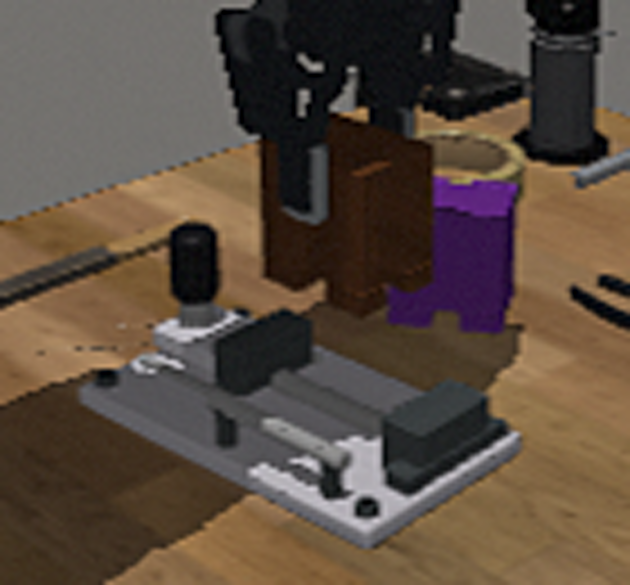

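Call:
arm_command([
  [0,0,-0.002,0.12,0,0,0.008],
  [0,0,-0.002,0.25,0,0,0.008],
  [0,0,-0.002,0.37,0,0,0.008],
  [0,0,-0.002,0.37,0,0,0.008],
  [0,0,-0.002,0.37,0,0,0.008],
])

```text
clock: 14.1
position: [0.4701, 0.0494, 0.0868]
tool_rot: [3.141, -0.0, 1.652]
force: [0.6, -1.1, -2.5]
grip_width: 0.0493
```

Run:
```python
from h import *
st=telemetry.observe();print(st['clock'],st['position'],st['tool_rot'],st['force'],st['grip_width'])
cv2.imwrite('pics/w10.png',cams.grab_frame('wrist')[100:380,140:420])
```

```text
14.1 [0.47005557 0.04938664 0.08679013] [ 3.14130268e+00 -1.01638691e-04  1.65238485e+00] [ 0.55031533 -1.10647117 -2.50226888] 0.049346425727444916
```

View pics/w10.png

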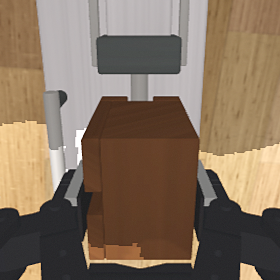

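Run:
```python
import cv2
a=cv2.imread('pics/w10.png')[60:180,70:210]
cv2.imwrite('pics/z10.png',cv2.resize(a,None,fx=5,fy=5,interpolation=cv2.INTER_CUBIC))
```

```text
(no output)
```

View pics/z10.png

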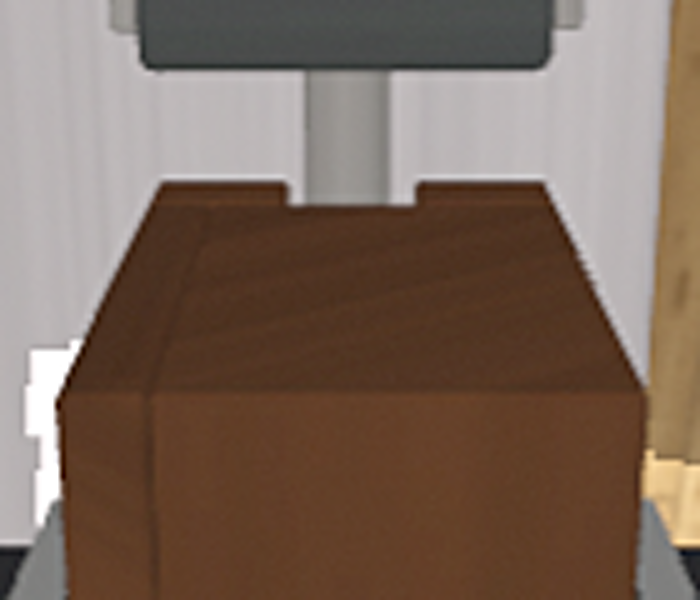

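Call:
arm_command([
  [0,0,-0.003,0.04,0,0,0.004],
  [0,0,-0.003,0.08,0,0,0.004],
  [0,0,-0.003,0.11,0,0,0.004],
  [0,0,-0.003,0.125,0,0,0.004],
  [0,0,-0.003,0.125,0,0,0.004],
])

```text
clock: 14.78
position: [0.4693, 0.0494, 0.0678]
tool_rot: [-3.141, 0.0, 1.649]
force: [-3.0, -0.6, 11.5]
grip_width: 0.0491
```

Run:
```python
from h import *
st=telemetry.observe();print(st['clock'],st['position'],st['tool_rot'],st['force'],st['grip_width'])
cv2.imwrite('pics/w11.png',np.hstack([cams.grab_frame('wrist')[100:380,140:420],cv2.resize(cams.grab_frame('scene')[170:260,200:290],(280,280),interpolation=cv2.INTER_CUBIC)]))
```

```text
14.775 [0.46926182 0.04941736 0.06781548] [-3.14133346e+00  3.69509453e-05  1.64853796e+00] [-3.03080954 -0.62524404 11.53580004] 0.04907798911414839
```

View pics/w11.png

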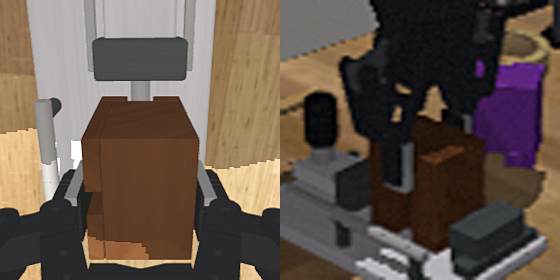

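Call:
arm_command([
  [0.5,0,0,0,0,0,0],
  [1,0,0,0,0,0,0],
  [1,0,0,0,0,0,0],
  [1,0,0,0,0,0,0],
  [1,0,0,-0.2,0,0,0],
  [1,0,0,-0.5,0,0,0],
  [1,0,0,-0.65,0,0,0],
  [1,0,0,-0.65,0,0,0],
])

```text
clock: 15.88
position: [0.4702, 0.0495, 0.1664]
tool_rot: [3.139, -0.0, 1.648]
force: [0.5, 0.4, -1.2]
grip_width: 0.0857
```

Run:
```python
from h import *
st=telemetry.observe();print(st['clock'],st['position'],st['tool_rot'],st['force'],st['grip_width'])
cv2.imwrite('pics/w12.png',cams.grab_frame('wrist'))
cv2.imwrite('pics/s12.png',cv2.resize(cams.grab_frame('scene')[170:280,170:310],None,fx=4.5,fy=4.5,interpolation=cv2.INTER_CUBIC))
print(delta([.4602,.159,.11],1.6565))
```

```text
15.875 [0.47018477 0.04946134 0.16644242] [ 3.13865082e+00 -3.13811652e-04  1.64834609e+00] [ 0.46948838  0.35003437 -1.2062648 ] 0.08566205359828301
(array([ 0.733, -0.003,  0.364]), array([-0.  ,  0.  , -0.01]))
```

View pics/w12.png

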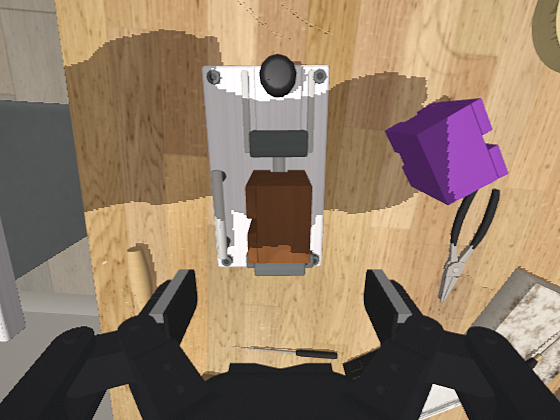

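View pics/s12.png

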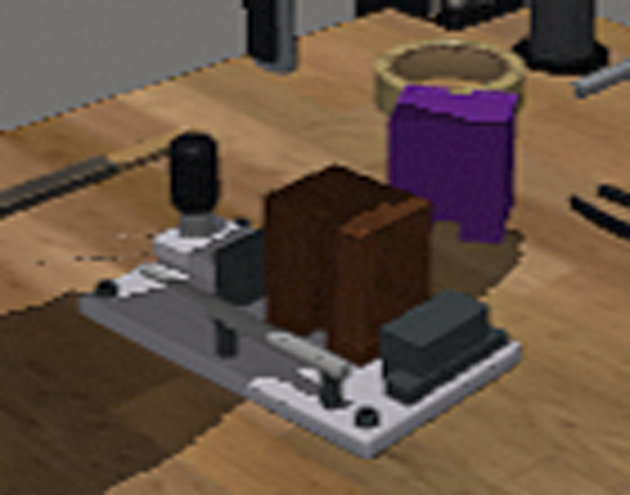

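Call:
arm_command([
  [0.6,0.3,0,0,0,0,-0.01],
  [0.4,0.6,0,0,0,0,-0.01],
  [0.4,0.733,-0.003,0.1,0,0,-0.01],
  [0.4,0.733,-0.003,0.3,0,0,-0.01],
  [0.4,0.733,-0.003,0.3,0,0,-0.01],
  [0.4,0.733,-0.003,0.3,0,0,-0.01],
])

```text
clock: 16.73
position: [0.4605, 0.1587, 0.1202]
tool_rot: [-3.141, 0.0, 1.656]
force: [-0.5, 0.7, 0.3]
grip_width: 0.0595
```

Run:
```python
from h import *
st=telemetry.observe();print(st['clock'],st['position'],st['tool_rot'],st['force'],st['grip_width'])
c=cams.get_calibration('wrist');cv2.imwrite('pics/w13.png',cams.grab_frame('wrist'))
print(proj(c,np.array([.4602,.159,.08])))
print(delta([.4602,.159,.066],1.6565))
```

```text
16.725 [0.46045174 0.15865928 0.12023514] [-3.14101132e+00  2.87717309e-04  1.65592801e+00] [-0.47732698  0.68591568  0.34618814] 0.05953268332920659
[279.0454351  254.96604289]
(array([ 0.002, -0.003,  0.364]), array([ 0.   , -0.   , -0.001]))
```

View pics/w13.png

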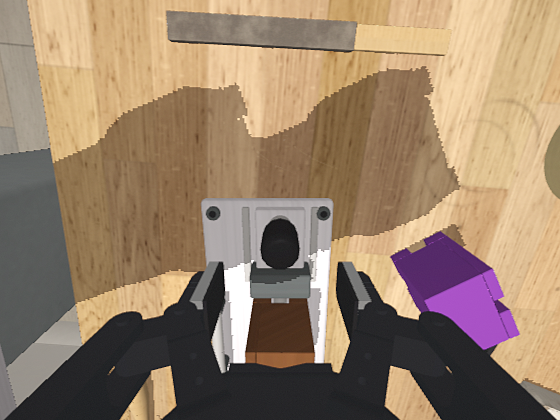

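Call:
arm_command([
  [0.3,0,-0.003,0.2,0,0,0],
  [0.3,0,-0.003,0.36,0,0,0],
  [0.3,0,-0.003,0.36,0,0,0],
  [-0.6,0,-0.003,0.36,0,0,0],
  [-0.6,0,-0.003,0.36,0,0,0],
  [-0.6,0,-0.003,0.36,0,0,0],
  [-0.6,0,-0.003,0.36,0,0,0],
], newtons=50)

```text
clock: 17.65
position: [0.4602, 0.159, 0.0674]
tool_rot: [3.141, -0.0, 1.656]
force: [-4.6, -0.1, 13.5]
grip_width: 0.0243
```

Call:
arm_command([
  [-0.6,-0.03,0,0,0,0,0],
  [-0.6,-0.06,0,0,0,0,0],
  [-0.6,-0.09,0,0,0,0,0],
  [-0.6,-0.12,0,0,0,0,0],
  [-0.6,-0.14,0,0,0,0,0],
  [-0.6,-0.14,0,0,0,0,0],
])

```text
clock: 18.4
position: [0.462, 0.1384, 0.0674]
tool_rot: [3.14, -0.001, 1.656]
force: [-5.5, 2.0, 14.6]
grip_width: 0.0246
```

Call:
arm_command([
  [-0.6,-0.01,0,0,0,0,0],
  [-0.6,-0.02,0,0,0,0,0],
  [-0.6,-0.02,0,0,0,0,0],
])

```text
clock: 18.77
position: [0.4622, 0.1357, 0.0674]
tool_rot: [3.14, -0.001, 1.657]
force: [-6.0, 3.5, 13.6]
grip_width: 0.0242
```

Call:
arm_command([
  [-0.6,-0.005,0,0,0,0,0],
  [-0.6,-0.01,0,0,0,0,0],
  [-0.6,-0.01,0,0,0,0,0],
])

```text
clock: 19.15
position: [0.4624, 0.1344, 0.0674]
tool_rot: [3.14, -0.001, 1.657]
force: [-5.1, 4.4, 13.2]
grip_width: 0.0244
```

Run:
```python
from h import *
st=telemetry.observe();print(st['clock'],st['position'],st['tool_rot'],st['force'],st['grip_width'])
cv2.imwrite('pics/w14.png',np.hstack([cams.grab_frame('wrist')[140:420,140:420],cv2.resize(cams.grab_frame('scene')[170:280,170:310],None,fx=3.5,fy=280/110,interpolation=cv2.INTER_CUBIC)]))
```

```text
19.15 [0.46235267 0.13435204 0.06739897] [ 3.14033137e+00 -1.10206228e-03  1.65687547e+00] [-5.08080026  4.42961043 13.18540024] 0.02441651858515659
```

View pics/w14.png

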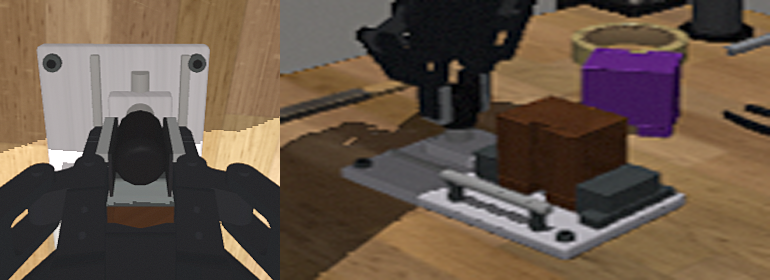

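Call:
arm_command([
  [-0.6,-0.006,0,0,0,0,0],
  [-0.6,-0.012,0,0,0,0,0],
  [-0.6,-0.012,0,0,0,0,0],
])

```text
clock: 19.62
position: [0.4624, 0.1332, 0.0674]
tool_rot: [3.14, -0.002, 1.657]
force: [-7.1, 8.0, 13.3]
grip_width: 0.0244
```

Call:
arm_command([
  [-0.6,-0.006,0,0,0,0,0],
  [-0.6,-0.006,0,0,0,0,0],
])

```text
clock: 19.88
position: [0.4624, 0.1332, 0.0674]
tool_rot: [3.14, -0.003, 1.658]
force: [-8.7, 14.0, 13.0]
grip_width: 0.0244
```

Call:
arm_command([
  [-0.6,-0.006,0,0,0,0,0],
  [-0.6,-0.006,0,0,0,0,0],
  [-0.6,-0.006,0,0,0,0,0],
])

```text
clock: 20.25
position: [0.4625, 0.1331, 0.0674]
tool_rot: [3.14, -0.003, 1.659]
force: [-10.0, 19.0, 12.3]
grip_width: 0.0242
```

Call:
arm_command([
  [0.3,0,0,0,0,0,0],
  [0.3,0,0,0,0,0,0],
  [0.3,0,0,0,0,0,0],
  [0.3,0,0,-0.2,0,0,0],
  [0.3,0,0,-0.5,0,0,0],
  [0.3,0,0,-0.8,0,0,0],
  [0.3,0,0,-0.8,0,0,0],
])

```text
clock: 21.12
position: [0.4638, 0.1301, 0.189]
tool_rot: [3.137, -0.001, 1.656]
force: [-0.6, -0.0, -0.4]
grip_width: 0.0556
```

Run:
```python
from h import *
st=telemetry.observe();print(st['clock'],st['position'],st['force'],st['grip_width'])
cv2.imwrite('pics/w15.png',cams.grab_frame('wrist'))
S=cams.grab_frame('scene');D=cams.grab_frame('side')
cv2.imwrite('pics/s15.png',np.hstack([cv2.resize(S[170:280,170:310],(490,385),interpolation=cv2.INTER_CUBIC),cv2.resize(D[190:280,290:362],(308,385),interpolation=cv2.INTER_CUBIC)]))
cv2.imwrite('pics/S15.png',S)
```

```text
21.125 [0.46383429 0.13012838 0.18897741] [-0.61250195 -0.00979891 -0.40401126] 0.055586206384935256
```

View pics/w15.png

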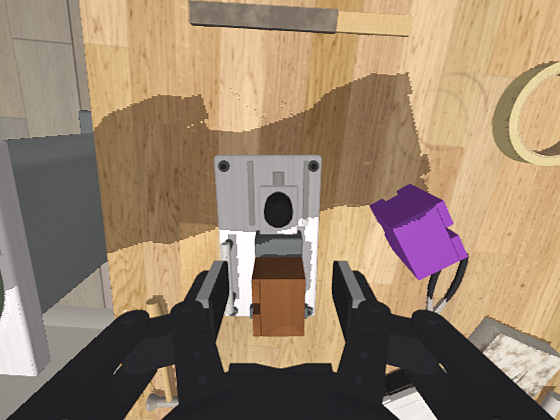

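View pics/s15.png

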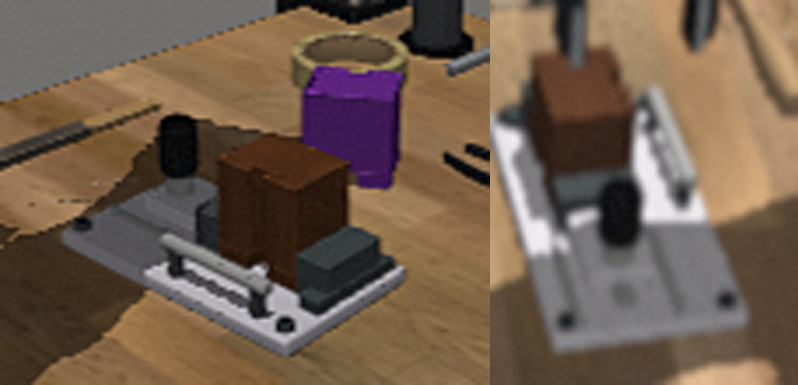

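```bash
python3 -c "
from workcell import job,telemetry
print(job.job_done(), telemetry.observe()['clock'])"
```

```text
the job is handed in; nothing more can be done
the job is handed in; nothing more can be done
```

The job is handed in at about 21 s of the 54 s. The block is seated over the rail with its channelled face towards the file rest, and the jaw is closed on its 64 mm width.

- **What I did:** I slid the jaw back about 38 mm by its knob and lifted the block out. I then set it back down once in its first position to grip it by the 50 mm faces, so that it was centred for the rail. After that I turned it a quarter turn, seated it and closed the jaw by the knob.
- **Seating check:** The gripper stood at the same height (67.8 mm) when I let the block go as when I picked it up, with 11.5 N of contact underneath. That puts the block fully down.
- **Jaw check:** The jaw stopped moving while the push rose from 8 to 19 N. The knob's travel put the jaw at about 0.0236 m, against the 0.024 m expected.
- **Last pictures:** The block is upright between both jaws, the channel faces the file rest and the hand is clear. The bystanders in view look unmoved, but I only compared them by eye. I looked at the fit against the fixed jaw only in the scene and side views, not close up.
- **Disagreed:** The wrist camera showed things 2–6 % smaller than its calibration predicts. Because of that I trusted touch and gripping over it for the fit on the rail.
- **Slip:** When letting go of the knob after opening the jaw, I sent one wrong sideways shift of about 37 mm. It may have pushed the jaw on towards its end stop. I took no force reading during that shift; the readings after it were near zero.

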